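# Hang the second shelf bracket in its slotted upright

## Task

The display stand on this leather shop's counter is short of a shelf bracket: one slotted upright carries its brass bracket already, the other is bare. Put the loose bracket's four claws through the top slots of the bare upright, level with the other bracket, let it down so that they hook behind the sheet, and press it down until it snaps fully home and stays there by itself. Feel your way in gently, never ramming or leaning hard on the upright, and leave the other things on the counter where they are.

Things in the scene. Friction and masses are not known exactly. Their poses are not given: they have to be found in the camera images.
- bracket_center (a point): Loose shelf bracket: brass-coloured channel 150 long (x), 24 wide (y), 60 high (z), closed on top, a lip 6 high at the front end, about 0.3 kg, standing on its flat underside on the counter. This point is its middle, 30 above the underside (so 30 above the counter at the start). +x points to its back, the end with the claws; z up. Grip it across its width near the middle.
- bracket_seat (a point): Point on the loose bracket's back face, mid-width, level with the underside of the upper claws' necks: 75 along +x and 22 up from the bracket's middle, 8 below its top face. Same axes. It must come to slot_seat.
- claws (a point): Middle of the upper pair of the bracket's four steel claws; the lower pair is 40 lower. They stand at y = +10 and -10, each 4 thick in y, and reach 11 beyond the back face: a neck 5 high, then a tip hanging 11 below the neck's underside (16 high in all, spanning from 11 below bracket_seat to 5 above); 5.5 between back face and tip.
- press_point (a point): Point on the top face of the loose bracket, mid-width, 20 from its back face: the place to press it down once it is hooked. Pressed far out along the bracket it tends to bind. Same axes.
- slot_seat (a point): On the bare upright's front, mid-width of the wooden post, 225 above the counter: level with the lower edges of the top slots. +x points into the upright, z up. The strip with the slots may be set up to 4 to either side (y) of this point. With the bracket level and bracket_seat 11 to 15 above this point (13 is mid-slot) the claws pass through until its back face meets the strip.
- upright_free: Bare upright: dark wooden post 56 wide, 28 deep, 242 high, top 35 above slot_seat, with a 34 wide steel strip let into its 43 wide groove, faces flush, screwed tight but not always central: find its slots by eye or feel. Fixed to the stand. Origin: foot of the front face, mid-width of the post, 18 above the counter; x into it.
- slot_low (a point): Level of the second slots, 40 below slot_seat, same axes. The strip's sheet is 4 thick with two columns of slots 10 either side of the strip's own middle line, each slot 5.6 wide and 20 high; claws have 0.8 side play. Upper claws go in the top slots, lower claws in these. The upright must never take more than 60 N, all contacts added. Beside the slots the claw ends stop on the sheet, 11 short.
- leaf (a joint): Travel (m) of the sprung steel catch behind the top slots, 0 = sprung out. Lowered claws meet its slope 6 to 8 above home, the tips then 3 to 5 behind the sheet: let go there, the bracket hangs by itself, drooping up to 2 degrees. It takes a downward push of roughly 8 to 16 N to drive the catch 2 or 3 mm back; it then springs out over the claws and the bracket stands on its stop.
- upright_full: The other upright, 220 beside the bare one, on its left or right, same shape and facing; same kind of origin. Its bracket is fixed in the top slots and sticks out 150 towards the robot, 24 wide, from 173 to 233 above the counter. Both uprights stand on one wooden board, 18 thick, 360 wide, that reaches 60 in front of their faces.
- wax_tin: Bystander: flat metal tin, 78 across, 30 high, on the counter. Origin: centre of underside.
- green_box: Bystander: green leather box 57 x 77 x 53 high on the stand's base board between the uprights. Origin: centre of underside.
- navy_case: Bystander: dark blue leather case, 110 x 160, 90 high, on the counter at the left. Origin: centre of underside.
- brush_pot: Bystander: glass 62 across, 85 high, with glue brushes up to 180 high, on the counter at the right. Origin: centre of underside.
- tumbler: Bystander: empty green glass, 68 across, 75 high, on the counter at the right. Origin: centre of underside.
Things that resemble listed ones, but are neither listed nor needed, are in the scene too. Leave any pink look-alike of the part that bears bracket_center alone.

How it is judged:
At the end, for the whole second after the job is handed in: The loose bracket hangs by itself in the top slots of the bare upright, pressed home (the strip stands up to 4 mm off-centre): bracket_seat within 2 mm in height, 6 mm sideways and 4 mm in depth of slot_seat, square to it within 0.12 rad and level within 0.1 rad (z of bracket_seat in the frame of slot_seat between -0.002 and 0.002 m and y of bracket_seat in the frame of slot_seat between -0.006 and 0.006 m and x of bracket_seat in the frame of slot_seat between -0.004 and 0.002 m and angle between the x axis of bracket_center and the x axis of slot_seat, either way round below 0.12 rad and angle between bracket_center's own z axis and vertical below 0.1 rad); the robot touches nothing.
It fails at once if the upright is rammed or leaned on with more than 60 N in all (contact force between anything else and upright_free above 60 N).
It fails at once if a bystander is pushed more than 30 mm or knocked over (distance of any of wax_tin, green_box, navy_case, brush_pot, tumbler from where it was at the start of the episode above 0.03 m or angle between any of wax_tin, green_box, navy_case, brush_pot, tumbler's own z axis and vertical above 0.4 rad).
It also fails if it takes over 72 s, if anything falls off the work surface, if the arm or the gripper's body presses on something with over 40 N, if the wrist force passes 120 N, or if a joint passes its speed limit or range.

## Robot

A 6-joint arm with a two-finger parallel gripper is mounted at the origin on the work surface. World frame = base frame: x ahead of the robot, y to its left, z up, the work surface at z = 0. Lengths are in m, angles in rad, forces in N, time in s.
With the tool pointing down it reaches from about 0.35 to 0.975 m from the base axis. Payload 17.4 kg.
Tool frame: the origin (TCP) lies at the very end of the fingers, on their centre line; the grasp point (between the pads) lies 19 mm behind it (arm.grip_depth is the distance from the TCP to the grasp point, in m); z points along the fingers, y is the line along which they close (so a half turn about z gives the same grasp; the last joint's range is limited). The gripper opens to 85 mm and grips with 20 to 120 N. Pads are 22 mm wide; open, the fingers measure 114 mm over their backs; the gripper's body (76 mm by 85 mm) begins 54 mm behind the grasp point. The pads swing forward as they close: fully open they stand 13 mm farther back than shut.
Start: joints at [1.301, 0.116, 1.442, -0, 1.584, -0.038], TCP at [0.155, 0.657, 0.231] pointing down, gripper open.
Joint ranges: [-2.83, 2.83], [-0.83, 2.19], [0.07, 2.5], [-1.14, 4.28], [0.01, 3], [-2.97, 2.97]. Speed limits (rad/s): [1.89, 1.89, 2.22, 3.14, 3.14, 3.14].

## Interface

Orientations are given as a unit quaternion [x, y, z, w].
In Python, from cell import readout, eyes, job, arm gives the robot as it stands. The module is installed in compiled form; this text tells all that it offers.
- The arm moves only by the tool drive_tool, never from a script. Its argument "plan" is a list of rows, each an object with "linear": the shift along the tool's x, y, z each as a share of 0.25 m, from -1 to 1, a list of three; "rot": the turn, a rotation vector about the tool's x, y, z each as a share of 1.5 rad, from -1 to 1, a list of three; "grip": the finger opening in mm, from 0 to 85.4. A call has 1 to 20 rows; each row is the pose to reach, as a shift and turn from the pose commanded when the call began, along the tool's axes at that moment; what a row does not reach only later rows make up. A row lasts 1/8 s, in which the tool goes at most 62.5 mm and 10.7 degrees, less where a joint would pass 70% of its speed; a pose out of reach is approached as far as the arm can. A call with a number of a shift or a turn outside -1 to 1 is refused whole. A call with a gripper value outside its range is refused whole. The fingers move at their own pace and stop on an object; "newtons" is the grip in N (left out, the last holds). Time passes only in rows, so rows that repeat a pose let the fingers close. It gives the time, the measured TCP pose, the force, the opening and the grip force at its end, in the units of the state.
- readout.sense(): the state, without advancing time (a new reading comes with each control period).
- eyes.snapshot(name): name is "scene" or "top"; returns a dict with "pixels" (384x512x3 uint8, red, green, blue), "K" (3x3 intrinsics, pixels), "R" (3x3) and "t" (3): a world point X has camera coordinates R X + t. Camera axes: x right, y down, z forward; pixel columns grow to the right and rows downward; lengths in m; the calibration is good to about 2 mm. A picture is of the moment at which its call begins. There is no depth.
- job.hand_in(): hands the job in; it is judged then, once.
Trained networks look in the newest picture that a camera, given by its name, has taken for a name from the list of things; names that differ only in an ending like _2 or _b are one class to them, and where a whole thing is asked for, a point or a joint stands for the part that bears it (a point fixed in the world has none). Each returns a list of dicts, best first, with "score" (0 to 1); they miss things now and then, are a little off and sometimes report something else, mostly with a low value. They report only what shows in the picture. A call takes as long as a camera call. They do not tell look-alikes from the thing itself.
- eyes.spot_in(camera, thing): "bbox" ([centre column, centre row, width, height] in pixels, round what is visible of it).
The state is a dict: "time": time; "joint_positions": joint angles; "qd": joint speeds; "tau": joint torques, N m; "ee_pos": TCP position; "ee_rot": TCP orientation; "wrist_force": force on the tool from outside, world axes, zero at the start; "wrist_torque": the same for the moment, N m; "width": finger opening in m; "gripper_force": force on a finger pad.
Only numpy, scipy, OpenCV 4.12 (cv2) and the standard library are available. Lean on these libraries where they do the work, as an engineer would, in place of code of your own. Each camera call takes 0.05 s, during which the arm holds its last target. There are 200 camera calls.

## Working session

There is one attempt and no reset: what is moved stays moved. The work goes in short steps, Python scripts to look and compute and a tool call to move; the robot and the scene stay as the last step left them, time stands still between calls to the robot, and variables do not carry over. Pictures are saved under pics/ and viewed, at most 10 in all, crops included, and the job is handed in when it is done.

Besides the shell and the picture viewer there is one more tool, called after "Emit:" by a JSON object that holds its "fn" and its "kwargs", one argument or row to a line. drive_tool: Moves the arm, as the interface text tells. Shift numbers are shares of 0.25 m and turn numbers shares of 1.5 rad, none past 1 either way. Its arguments: {"type":"object","properties":{"plan":{"type":"array","items":{"type":"object","properties":{"linear":{"type":"array","items":{"type":"number"}},"rot":{"type":"array","items":{"type":"number"}},"grip":{"type":"number"}}}},"newtons":{"type":"number"}},"required":["plan"]}

```bash
mkdir -p pics && cat > h.py <<'E'
import numpy as np, cv2
from cell import readout, eyes, job, arm
def snap(cam,name=None):
    s=eyes.snapshot(cam)
    if name: cv2.imwrite(f'pics/{name}.png',s['pixels'][:,:,::-1])
    return s
def ray(s,u,v):
    R,t,K=map(np.array,(s['R'],s['t'],s['K'])); o=-R.T@t
    return o,R.T@np.linalg.solve(K,[u,v,1.])
def atz(s,u,v,z):
    o,d=ray(s,u,v); return o+d*(z-o[2])/d[2]
def proj(s,X):
    c=np.array(s['R'])@np.array(X)+np.array(s['t']); p=np.array(s['K'])@c; return p[:2]/p[2]
E
python3 - <<'E'
from h import *
for c in('scene','top'):
    s=snap(c,c+'0'); print(c,np.array(s['K']).round(1).tolist(),(-np.array(s['R']).T@np.array(s['t'])).round(3), np.array(s['R']).round(3).tolist())
    for n in ['bracket_center','upright_free','upright_full','wax_tin','green_box','navy_case','brush_pot','tumbler','claws','slot_seat']:
        try: print(n,[(np.round(d['bbox']).tolist(),round(d['score'],2)) for d in eyes.spot_in(c,n)][:4])
        except Exception as e: print(n,e)
print(readout.sense()); print(arm.grip_depth)
im=np.hstack([])if 0 else None
E
```

```text
scene [[407.8, 0.0, 259.7], [0.0, 407.8, 190.1], [0.0, 0.0, 1.0]] [ 1.351 -0.149  1.24 ] [[0.2, 0.98, 0.005], [0.792, -0.159, -0.589], [-0.576, 0.122, -0.808]]
bracket_center [([111.0, 270.0, 51.0, 25.0], 0.77), ([173.0, 204.0, 28.0, 39.0], 0.73)]
upright_free [([231.0, 217.0, 20.0, 50.0], 0.84), ([172.0, 205.0, 29.0, 42.0], 0.34)]
upright_full [([299.0, 193.0, 26.0, 70.0], 0.91), ([171.0, 203.0, 32.0, 39.0], 0.73)]
wax_tin [([324.0, 181.0, 24.0, 25.0], 0.72)]
green_box [([278.0, 249.0, 30.0, 22.0], 0.79)]
navy_case [([403.0, 178.0, 52.0, 40.0], 0.94)]
brush_pot [([98.0, 221.0, 32.0, 39.0], 0.91), ([404.0, 178.0, 55.0, 42.0], 0.44)]
tumbler [([157.0, 246.0, 22.0, 28.0], 0.63), ([173.0, 204.0, 35.0, 41.0], 0.3)]
claws [([112.0, 269.0, 54.0, 28.0], 0.79), ([173.0, 203.0, 34.0, 42.0], 0.61), ([297.0, 194.0, 24.0, 72.0], 0.2)]
slot_seat [([229.0, 218.0, 22.0, 40.0], 0.86), ([402.0, 176.0, 52.0, 42.0], 0.52)]
top [[444.4, 0.0, 249.4], [0.0, 444.4, 195.1], [0.0, 0.0, 1.0]] [ 0.527 -0.009  1.521] [[0.017, -1.0, -0.018], [-0.998, -0.016, -0.062], [0.061, 0.019, -0.998]]
bracket_center [([342
[... 666 characters left out ...]
{'time': 1.1, 'joint_positions': array([ 1.30119660e+00,  1.16027665e-01,  1.44159689e+00, -5.79040377e-06,
        1.58399021e+00, -3.78134508e-02]), 'qd': array([ 0.00057511,  0.00125686, -0.00119132, -0.0013253 , -0.00016201,
        0.0001899 ]), 'tau': array([-3.42905536e-03, -7.31760120e+01, -6.32642770e+01, -2.40415548e-04,
        8.50102988e-04,  1.66173754e-05]), 'ee_pos': array([0.15508093, 0.65695596, 0.23128641]), 'ee_rot': array([ 1.15633917e-01,  9.93291899e-01, -1.13696038e-05,  1.16801091e-06]), 'wrist_force': array([-0.47747086, -0.42569508,  0.35283375]), 'wrist_torque': array([0.00622688, 0.02032468, 0.00455996]), 'gripper_force': 0.0, 'width': 0.08532590435647489}
0.0187
```

```bash
python3 - <<'E'
import cv2
a=cv2.imread('pics/top0.png')[140:270,190:450]; cv2.imwrite('pics/t1.png',cv2.resize(a,(780,390),interpolation=cv2.INTER_CUBIC))
a=cv2.imread('pics/scene0.png')[145:295,80:335]; cv2.imwrite('pics/s1.png',cv2.resize(a,(765,450),interpolation=cv2.INTER_CUBIC))
E
```

```text
(no output)
```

View pics/t1.png

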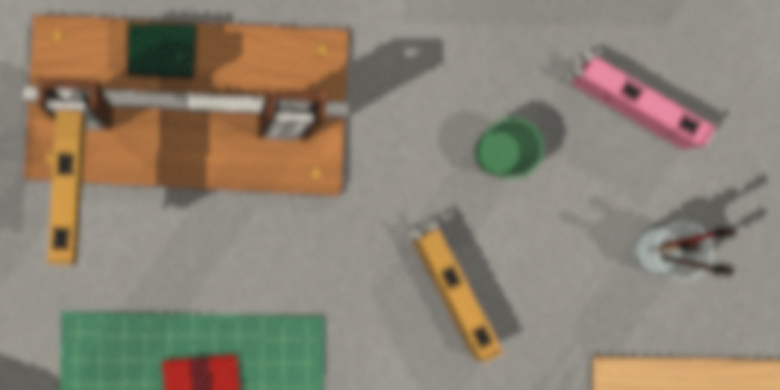

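View pics/s1.png

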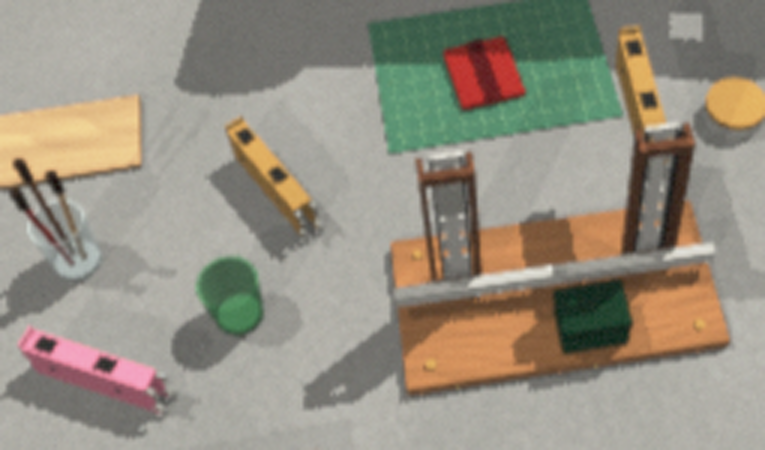

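Candidates for the loose bracket: brass one at top (342,238) / scene (173,204), and a pink one at top (404,174) / scene (111,270). The brass-coloured one fits and the crops confirm it: its claws end points up in the top view, towards the stand. The pink one is the look-alike. The bare upright is at top (288,178), and the full one at top (214,197), to its left, carries its bracket.

```bash
cat > fit.py <<'E'
from h import *
from scipy.optimize import minimize
def box(x,y,yaw,lx,ly,z0,z1,cx=0,cy=0):
    c,s=np.cos(yaw),np.sin(yaw)
    return [[x+c*a-s*b,y+s*a+c*b,z] for a in(cx-lx/2,cx+lx/2) for b in(cy-ly/2,cy+ly/2) for z in(z0,z1)]
S=4
def hullmask(s,pts,roi):
    m=np.zeros(((roi[3]-roi[1])*S,(roi[2]-roi[0])*S),np.uint8)
    p=np.array([proj(s,q) for q in pts]); p=(p-np.array(roi[:2])+.5)*S-.5
    h=cv2.convexHull((p*16).astype(np.float32)).round().astype(np.int32)
    cv2.fillConvexPoly(m,h,1,cv2.LINE_8,4); return m
def crop(s,roi):
    a=s['pixels'][roi[1]:roi[3],roi[0]:roi[2]]
    return cv2.resize(a,None,fx=S,fy=S,interpolation=cv2.INTER_CUBIC)
E
python3 - <<'E'
from fit import *
T,C=snap('top'),snap('scene')
rt,rs=(320,205,372,270),(145,178,200,232)
M=[]
for s,r in((T,rt),(C,rs)):
    h=cv2.cvtColor(crop(s,r),cv2.COLOR_RGB2HSV); m=((h[...,1]>110)&(h[...,0]<30)).astype(np.uint8)
    n,l,st,_=cv2.connectedComponentsWithStats(m); k=1+st[1:,4].argmax(); m=(l==k).astype(np.uint8)
    c=cv2.findContours(m,0,1)[0]; mm=np.zeros_like(m); cv2.fillConvexPoly(mm,cv2.convexHull(max(c,key=cv2.contourArea)),1); M.append(mm)
for vs in([0],[1],[0,1]):
    def cost(p):
        e=0
        for i in vs:
            s,r=((T,rt),(C,rs))[i]; a=hullmask(s,box(*p[:2],p[2],.15,.024,0,.06),r); e+=1-(a&M[i]).sum()/(a|M[i]).sum()
        return e
    p0=np.r_[atz(T,342,238,.05)[:2],0.45]
    r=minimize(cost,p0,method='Nelder-Mead',options=dict(initial_simplex=[p0,p0+[.015,0,0],p0+[0,.015,0],p0+[0,0,.15]],xatol=1e-4))
    print(vs,r.x.round(4),r.fun.round(3))
# colours on uprights, top view & scene
H=cv2.cvtColor(T['pixels'],cv2.COLOR_RGB2HSV)
for v in range(166,190,2): print(v,[tuple(int(q) for q in T['pixels'][v,u]) for u in range(274,302,3)])
for cam,crp in((T,(262,150,312,195)),(C,(205,185,265,250))):
    a=cam['pixels'][crp[1]:crp[3],crp[0]:crp[2]]; cv2.imwrite(f'pics/u{crp[0]}.png',cv2.resize(a,None,fx=8,fy=8,interpolation=cv2.INTER_CUBIC)[:,:,::-1])
a=cv2.imread('pics/u262.png');b=cv2.imread('pics/u205.png');w=np.zeros((520,880,3),np.uint8);w[:360,:400]=a;w[:520,400:]=b;cv2.imwrite('pics/u.png',w[:,:800])
E
```

```text
[0] [ 0.4832 -0.2898  0.4981] 0.06
[1] [ 0.4821 -0.2925  0.4656] 0.114
[0, 1] [ 0.4816 -0.2911  0.483 ] 0.21
166 [(185, 123, 70), (187, 125, 73), (185, 123, 71), (184, 121, 71), (182, 120, 70), (179, 118, 69), (176, 115, 66), (167, 111, 64), (128, 85, 51), (117, 78, 48)]
168 [(175, 116, 68), (175, 115, 69), (177, 116, 68), (177, 117, 68), (178, 117, 69), (176, 116, 68), (152, 100, 60), (125, 82, 49), (115, 77, 46), (114, 76, 46)]
170 [(128, 88, 55), (131, 88, 54), (139, 88, 55), (132, 84, 52), (130, 84, 53), (131, 85, 53), (113, 73, 46), (108, 70, 46), (122, 80, 51), (117, 79, 48)]
172 [(144, 130, 118), (130, 109, 92), (103, 66, 46), (104, 74, 58), (108, 78, 61), (111, 78, 61), (110, 74, 54), (106, 67, 46), (123, 79, 52), (113, 81, 54)]
174 [(191, 187, 176), (141, 132, 121), (102, 69, 50), (101, 95, 89), (116, 109, 102), (128, 119, 111), (114, 102, 94), (72, 49, 35), (116, 89, 73), (129, 119, 108)]
176 [(175, 167, 157), (113, 101, 92), (100, 66, 47), (98, 96, 91), (114, 112, 106), (112, 110, 103), (97, 96, 90), (58, 41, 31), (126, 102, 88), (146, 144, 136)]
178 [(140, 102, 75), (79, 
[... 247 characters left out ...]
37), (71, 53, 43), (104, 70, 44), (120, 84, 55)]
182 [(139, 92, 54), (71, 48, 34), (108, 103, 98), (136, 132, 125), (121, 119, 113), (154, 150, 141), (92, 84, 77), (82, 56, 36), (129, 86, 52), (166, 110, 65)]
184 [(140, 93, 54), (81, 58, 42), (135, 129, 122), (129, 124, 117), (127, 122, 116), (127, 120, 113), (73, 52, 40), (127, 85, 52), (172, 114, 68), (189, 125, 72)]
186 [(167, 110, 65), (147, 101, 65), (155, 121, 98), (147, 116, 94), (141, 114, 95), (137, 102, 76), (123, 81, 48), (169, 113, 67), (185, 123, 71), (195, 129, 75)]
188 [(176, 116, 68), (176, 116, 69), (176, 117, 70), (175, 117, 70), (172, 116, 70), (170, 114, 67), (169, 112, 66), (180, 119, 70), (191, 126, 75), (196, 130, 76)]
```

View pics/u.png

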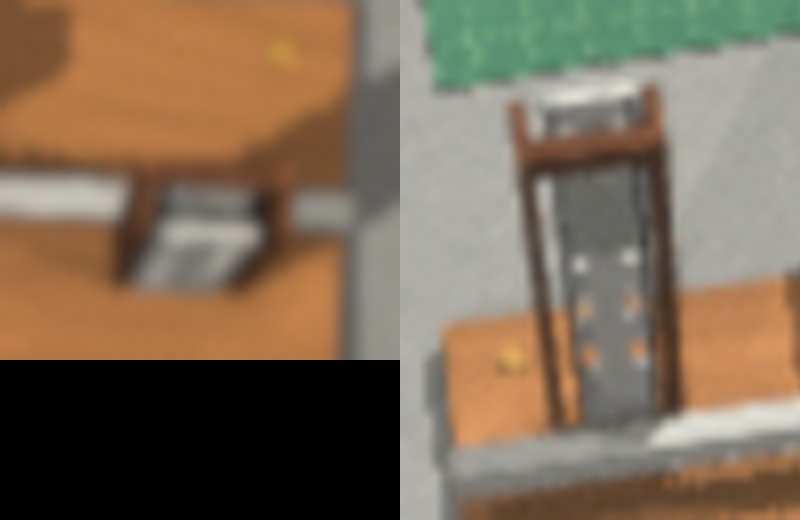

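```bash
python3 - <<'E'
from fit import *
T,C=snap('top'),snap('scene')
g=lambda s,L,z,o,k:[atz(s,(u+.5)/k-.5+o[0],(v+.5)/k-.5+o[1],z)[:2] for u,v in L]
P=np.array
q=P(g(C,[(520,165),(663,150),(515,100),(655,85)],.26,(155,185),8)); print('scene post BL BR FL FR',q.round(4).tolist())
# note crop pasted at x=400 -> offset 205-50
q2=P(g(T,[(135,168),(293,168)],.26,(262,150),8)); print('top post back',q2.round(4).tolist())
b=P(g(T,[(27,180),(341,192),(350,30),(35,16)],.018,(190,140),3)); print('board',b.round(4).tolist())
d=b[0]-b[1]; print('front yaw',np.arctan2(-d[0],d[1]),np.linalg.norm(d)); d=b[3]-b[2]; print(np.arctan2(-d[0],d[1]),np.linalg.norm(d))
d=b[2]-b[1]; print('side yaw',np.arctan2(d[1],d[0]),np.linalg.norm(d)); d=b[3]-b[0]; print(np.arctan2(d[1],d[0]))
# full bracket by color fit
rt,rs=(198,170,222,232),(280,150,312,200)
M=[]
for s,r in((T,rt),(C,rs)):
    h=cv2.cvtColor(crop(s,r),cv2.COLOR_RGB2HSV); m=((h[...,1]>110)&(h[...,0]>=17)&(h[...,0]<30)&(h[...,2]>120)).astype(np.uint8)
    m=cv2.morphologyEx(m,cv2.MORPH_OPEN,np.ones((9,9)));n,l,st,_=cv2.connectedComponentsWithStats(m); k=1+st[1:,4].argmax(); print(st[k])
    rr=cv2.minAreaRect(cv2.findNonZero((l==k).astype(np.uint8))); print(P(cv2.boxPoints(rr))/S+P(r[:2]), )
q=P(g(T,[(54,108),(85,108),(76,263),(48,262)],.233,(190,140),3)); print('full bracket',q.round(4).tolist())
# slots in scene: pair pixels
for z in(.195,.155,.135,.115): print(z,P(g(C,[(580,265),(630,258)],z,(155,185),8)).round(4).tolist())
E
```

```text
scene post BL BR FL FR [[0.6816, -0.1255], [0.6854, -0.0737], [0.6528, -0.1232], [0.6562, -0.0717]]
top post back [[0.6759, -0.0664], [0.6767, -0.1226]]
board [[0.6012, 0.1917], [0.5933, -0.1629], [0.7773, -0.1713], [0.7884, 0.187]]
front yaw -0.022197431533518153 0.3545951718635282
-0.030998426205477485 0.3584764694544378
side yaw -0.0459025438947382 0.18418234466280564
-0.024857748290788125
[  31   28   47  203 6251]
[[204.01557827 227.30564117]
 [206.48323345 176.71869516]
 [217.85860443 177.27359009]
 [215.39094925 227.86053467]]
[  26   18   59  129 3394]
[[284.71336985 155.28727531]
 [293.12917709 153.10539818]
 [301.50803185 185.42383575]
 [293.09222412 187.60571289]]
full bracket [[0.6611, 0.1383], [0.6615, 0.1081], [0.5112, 0.1136], [0.5117, 0.1407]]
0.195 [[0.6869, -0.1083], [0.6875, -0.0893]]
0.155 [[0.6615, -0.1068], [0.6621, -0.087]]
0.135 [[0.6488, -0.106], [0.6495, -0.0859]]
0.115 [[0.6361, -0.1052], [0.6368, -0.0848]]
```

Loose bracket at about (0.482, -0.291), yaw 0.49. The bare upright's front is at about (0.654, -0.097), yaw -0.03, and the strip is close to central. I'll raise the tool and start across.

Emit:
{"fn": "drive_tool", "kwargs": {
  "plan": [
    {"linear": [0,0,-0.4],"rot": [0,0,0.2],"grip": 60},
    {"linear": [-0.77,-0.86,-0.4],"rot": [0,0,1],"grip": 60},
    {"linear": [-0.77,-0.86,-0.4],"rot": [0,0,1],"grip": 60},
    {"linear": [-0.77,-0.86,-0.4],"rot": [0,0,1],"grip": 60},
    {"linear": [-0.77,-0.86,-0.4],"rot": [0,0,1],"grip": 60},
    {"linear": [-0.77,-0.86,-0.4],"rot": [0,0,1],"grip": 60},
    {"linear": [-0.77,-0.86,-0.4],"rot": [0,0,1],"grip": 60},
    {"linear": [-0.77,-0.86,-0.4],"rot": [0,0,1],"grip": 60},
    {"linear": [-0.77,-0.86,-0.4],"rot": [0,0,1],"grip": 60},
    {"linear": [-0.77,-0.86,-0.4],"rot": [0,0,1],"grip": 60}
  ]
}}

```text
time: 2.55
ee_pos: [0.293, 0.4036, 0.3313]
ee_rot: [0.76, 0.65, -0.0, 0.0]
wrist_force: [-0.6, 0.5, -0.3]
width: 0.06
gripper_force: 0.0
```

```bash
cat >> h.py <<'E'
from scipy.spatial.transform import Rotation as Ro
def tgt(x,y,z,psi,base=None):
    "shares from the present (or given) tool pose to a tool-down pose with tool x at yaw psi"
    s=readout.sense(); p,q=(s['ee_pos'],s['ee_rot']) if base is None else base
    A=Ro.from_quat(q); B=Ro.from_matrix(np.c_[[np.cos(psi),np.sin(psi),0],[np.sin(psi),-np.cos(psi),0],[0,0,-1]])
    print('lin',(A.inv().apply(np.array([x,y,z])-p)/.25).round(3),'rot',((A.inv()*B).as_rotvec()/1.5).round(3),'pos',np.round(p,4),'psi',np.arctan2(*A.apply([1,0,0])[[1,0]]).round(4),'F',s['wrist_force'].round(1),'T',s['wrist_torque'].round(2),'w',round(s['width'],4),'t',s['time'])
E
python3 -c "
from h import *
tgt(.43,.06,.33,.49)"
```

```text
lin [-1.272  0.755  0.005] rot [0.    0.    0.616] pos [0.293  0.4036 0.3313] psi 1.4145 F [-0.6  0.5 -0.3] T [-0.03  0.01 -0.04] w 0.06 t 2.55
```

Emit:
{"fn": "drive_tool", "kwargs": {
  "plan": [
    {"linear": [-1,0.6,0],"rot": [0,0,0.616],"grip": 60},
    {"linear": [-1,0.6,0],"rot": [0,0,0.616],"grip": 60},
    {"linear": [-1,0.6,0],"rot": [0,0,0.616],"grip": 60},
    {"linear": [-1,0.6,0],"rot": [0,0,0.616],"grip": 60},
    {"linear": [-1,0.6,0],"rot": [0,0,0.616],"grip": 60},
    {"linear": [-1,0.6,0],"rot": [0,0,0.616],"grip": 60}
  ]
}}

```text
time: 3.3
ee_pos: [0.4017, 0.1307, 0.3313]
ee_rot: [0.971, 0.239, 0.0, 0.0]
wrist_force: [0.2, 0.7, 0.4]
width: 0.0599
gripper_force: 0.0
```

```bash
python3 -c "
from h import *
tgt(.482,-.291,.2,.49)
tgt(.45,-.10,.3,.49)"
```

```text
lin [-0.499  1.643  0.526] rot [ 0.     0.    -0.004] pos [0.4017 0.1307 0.3313] psi 0.4834 F [0.2 0.7 0.4] T [-0.01 -0.05 -0.02] w 0.0599 t 3.3
lin [-0.258  0.907  0.125] rot [ 0.     0.    -0.004] pos [0.4017 0.1307 0.3313] psi 0.4834 F [0.2 0.7 0.4] T [-0.01 -0.05 -0.02] w 0.0599 t 3.3
```

Emit:
{"fn": "drive_tool", "kwargs": {
  "plan": [
    {"linear": [-0.3,1,0.1],"rot": [0,0,-0.004],"grip": 60},
    {"linear": [-0.3,1,0.1],"rot": [0,0,-0.004],"grip": 60},
    {"linear": [-0.3,1,0.1],"rot": [0,0,-0.004],"grip": 60},
    {"linear": [-0.3,1,0.1],"rot": [0,0,-0.004],"grip": 60},
    {"linear": [-0.3,1,0.1],"rot": [0,0,-0.004],"grip": 60}
  ]
}}

```text
time: 3.92
ee_pos: [0.4516, -0.1255, 0.3053]
ee_rot: [0.97, 0.244, -0.001, -0.0]
wrist_force: [0.1, 2.0, -0.5]
width: 0.06
gripper_force: 0.0
```

```bash
python3 -c "
from h import *
tgt(.482,-.291,.12,.49)"
```

```text
lin [-0.206  0.641  0.741] rot [-0.001  0.001  0.002] pos [ 0.4516 -0.1255  0.3053] psi 0.4931 F [ 0.1  2.  -0.5] T [ 0.02 -0.02 -0.01] w 0.06 t 3.925
```

Emit:
{"fn": "drive_tool", "kwargs": {
  "plan": [
    {"linear": [-0.206,0.641,0.2],"rot": [0,0,0.002],"grip": 60},
    {"linear": [-0.206,0.641,0.3],"rot": [0,0,0.002],"grip": 60},
    {"linear": [-0.206,0.641,0.5],"rot": [0,0,0.002],"grip": 60},
    {"linear": [-0.206,0.641,0.741],"rot": [0,0,0.002],"grip": 60},
    {"linear": [-0.206,0.641,0.741],"rot": [0,0,0.002],"grip": 60},
    {"linear": [-0.206,0.641,0.741],"rot": [0,0,0.002],"grip": 60}
  ]
}}

```text
time: 4.68
ee_pos: [0.4816, -0.2875, 0.1193]
ee_rot: [0.97, 0.244, -0.001, -0.001]
wrist_force: [0.6, -0.5, 0.8]
width: 0.0599
gripper_force: 0.0
```

```bash
python3 -c "
from h import *
tgt(.482,-.291,.016,.49)
s=snap('scene')
for n in ['bracket_center']: print(eyes.spot_in('scene',n)[:2])
a=s['pixels'][160:240,130:230]; cv2.imwrite('pics/g.png',cv2.resize(a,None,fx=6,fy=6,interpolation=cv2.INTER_CUBIC)[:,:,::-1])"
```

```text
lin [-0.005  0.014  0.413] rot [-0.002  0.001  0.002] pos [ 0.4816 -0.2875  0.1193] psi 0.4923 F [ 0.6 -0.5  0.8] T [ 0.06  0.01 -0.01] w 0.0599 t 4.675
[{'bbox': [113.4, 271.4, 49.2, 27.1], 'score': 0.66}, {'bbox': [170.9, 201.6, 25.3, 34.1], 'score': 0.6}]
```

View pics/g.png

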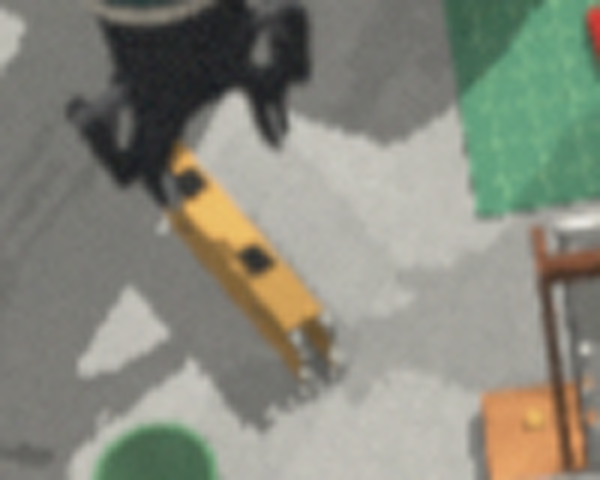

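The view shows the open fingers lined up either side of the brass bracket, at crop (150,185) and (275,135). I'll descend and grip.

Emit:
{"fn": "drive_tool", "kwargs": {
  "plan": [
    {"linear": [-0.005,0.014,0.2],"rot": [-0.002,0.001,0],"grip": 60},
    {"linear": [-0.005,0.014,0.35],"rot": [-0.002,0.001,0],"grip": 60},
    {"linear": [-0.005,0.014,0.405],"rot": [-0.002,0.001,0],"grip": 60},
    {"linear": [-0.005,0.014,0.405],"rot": [-0.002,0.001,0],"grip": 60}
  ]
}}

```text
time: 5.28
ee_pos: [0.4829, -0.2926, 0.0209]
ee_rot: [0.97, 0.242, 0.001, 0.002]
wrist_force: [0.5, 0.4, 0.3]
width: 0.0598
gripper_force: 0.0
```

Emit:
{"fn": "drive_tool", "kwargs": {
  "newtons": 60,
  "plan": [
    {"linear": [0,0,0],"rot": [0,0,0],"grip": 30},
    {"linear": [0,0,0],"rot": [0,0,0],"grip": 10},
    {"linear": [0,0,0],"rot": [0,0,0],"grip": 10},
    {"linear": [0,0,0],"rot": [0,0,0],"grip": 10},
    {"linear": [0,0,0],"rot": [0,0,0],"grip": 10},
    {"linear": [0,0,0],"rot": [0,0,0],"grip": 10}
  ]
}}

```text
time: 6.02
ee_pos: [0.483, -0.2931, 0.0215]
ee_rot: [0.97, 0.242, 0.002, 0.002]
wrist_force: [0.4, 0.7, 6.7]
width: 0.0235
gripper_force: 59.4
```

```bash
python3 -c "
from h import *
tgt(.482,-.291,.26,.49)"
```

```text
lin [ 0.003 -0.005 -0.954] rot [ 0.003 -0.002 -0.001] pos [ 0.483  -0.2931  0.0215] psi 0.4888 F [0.4 0.7 6.7] T [0.31 0.21 0.03] w 0.0235 t 6.025
```

Emit:
{"fn": "drive_tool", "kwargs": {
  "plan": [
    {"linear": [0,0,-0.2],"rot": [0.003,-0.002,0],"grip": 10},
    {"linear": [0,0,-0.45],"rot": [0.003,-0.002,0],"grip": 10},
    {"linear": [0,0,-0.7],"rot": [0.003,-0.002,0],"grip": 10},
    {"linear": [0,0,-0.75],"rot": [0.003,-0.002,0],"grip": 10},
    {"linear": [0,0,-0.75],"rot": [0.003,-0.002,0],"grip": 10}
  ]
}}

```text
time: 6.65
ee_pos: [0.4818, -0.2924, 0.2076]
ee_rot: [0.97, 0.242, -0.001, -0.0]
wrist_force: [0.1, 0.1, -3.2]
width: 0.0234
gripper_force: 59.8
```

```bash
python3 -c "
from h import *
tgt(.53,-.0935,.2075,-.027)"
```

```text
lin [ 0.544 -0.612  0.   ] rot [-0.     0.001  0.344] pos [ 0.4818 -0.2924  0.2076] psi 0.4888 F [ 0.1  0.1 -3.2] T [0.02 0.03 0.01] w 0.0234 t 6.65
```

Emit:
{"fn": "drive_tool", "kwargs": {
  "plan": [
    {"linear": [0,-0.2,0],"rot": [0,0,0.1],"grip": 10},
    {"linear": [0.2,-0.4,0],"rot": [0,0,0.2],"grip": 10},
    {"linear": [0.4,-0.55,0],"rot": [0,0,0.3],"grip": 10},
    {"linear": [0.544,-0.612,0],"rot": [0,0,0.344],"grip": 10},
    {"linear": [0.544,-0.612,0],"rot": [0,0,0.344],"grip": 10},
    {"linear": [0.544,-0.612,0],"rot": [0,0,0.344],"grip": 10},
    {"linear": [0.544,-0.612,0],"rot": [0,0,0.344],"grip": 10}
  ]
}}

```text
time: 7.52
ee_pos: [0.5294, -0.0942, 0.2065]
ee_rot: [1.0, -0.014, -0.002, -0.0]
wrist_force: [-0.4, -0.2, -2.5]
width: 0.0235
gripper_force: 60.1
```

```bash
python3 - <<'E'
from h import *
tgt(.549,-.0942,.2075,-.027)
T=snap('top','top1');C=snap('scene','scene1')
a=T['pixels'][160:225,262:312]; b=C['pixels'][165:230,205:265]
w=np.hstack([cv2.resize(x,None,fx=7,fy=7,interpolation=cv2.INTER_CUBIC) for x in(a,b)]); cv2.imwrite('pics/v.png',w[:,:,::-1]); print(w.shape)
E
```

```text
lin [ 0.078 -0.002 -0.004] rot [-0.     0.002 -0.001] pos [ 0.5294 -0.0942  0.2065] psi -0.028 F [-0.4 -0.2 -2.5] T [ 0.   -0.03 -0.  ] w 0.0235 t 7.525
(455, 770, 3)
```

View pics/v.png

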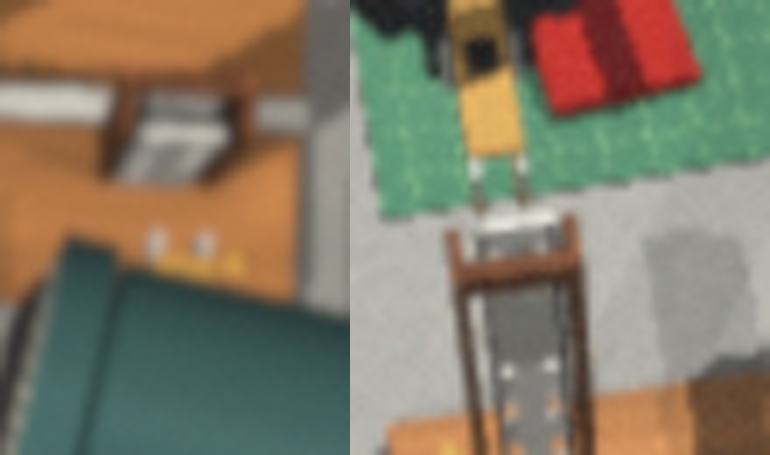

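```bash
python3 - <<'E'
from h import *
C=snap('scene')
f=lambda u,v,z:atz(C,(u-350+.5)/7-.5+205,(v+.5)/7-.5+165,z).round(4)
print('claws base',f(476,163,.2395),f(519,157,.2395),'tips',f(482,208,.2395),f(524,199,.2395))
for z in(.25,.255,.26): print(z,'plate',f(474,228,z),f(562,214,z), 'cheeks inner/outer front', f(447,235,z),f(580,218,z))
print('slots',f(507,372,.15),f(552,366,.15))
print('bracket back edge',f(470,157,.245),f(523,150,.245))
E
```

```text
claws base [ 0.6064 -0.1069  0.2395] [ 0.6069 -0.0881  0.2395] tips [ 0.6307 -0.108   0.2395] [ 0.6296 -0.0895  0.2395]
0.25 plate [ 0.6479 -0.1133  0.25  ] [ 0.6481 -0.0755  0.25  ] cheeks inner/outer front [ 0.6493 -0.125   0.25  ] [ 0.6516 -0.0684  0.25  ]
0.255 plate [ 0.6515 -0.1134  0.255 ] [ 0.6516 -0.0759  0.255 ] cheeks inner/outer front [ 0.6528 -0.1251  0.255 ] [ 0.6552 -0.0688  0.255 ]
0.26 plate [ 0.655  -0.1136  0.26  ] [ 0.6552 -0.0763  0.26  ] cheeks inner/outer front [ 0.6563 -0.1252  0.26  ] [ 0.6587 -0.0692  0.26  ]
slots [ 0.6584 -0.1068  0.15  ] [ 0.6592 -0.0864  0.15  ]
bracket back edge [ 0.6068 -0.1092  0.245 ] [ 0.6076 -0.0861  0.245 ]
```

Emit:
{"fn": "drive_tool", "kwargs": {
  "plan": [
    {"linear": [0.02,-0.01,-0.004],"rot": [0,0.002,0],"grip": 10},
    {"linear": [0.05,-0.01,-0.004],"rot": [0,0.002,0],"grip": 10},
    {"linear": [0.08,-0.01,-0.004],"rot": [0,0.002,0],"grip": 10},
    {"linear": [0.1,-0.01,-0.004],"rot": [0,0.002,0],"grip": 10},
    {"linear": [0.115,-0.01,-0.004],"rot": [0,0.002,0],"grip": 10},
    {"linear": [0.12,-0.01,-0.004],"rot": [0,0.002,0],"grip": 10},
    {"linear": [0.12,-0.01,-0.004],"rot": [0,0.002,0],"grip": 10}
  ]
}}

```text
time: 8.55
ee_pos: [0.56, -0.0917, 0.2082]
ee_rot: [1.0, -0.014, 0.0, -0.0]
wrist_force: [-0.4, 0.4, -3.1]
width: 0.0235
gripper_force: 60.1
```

Emit:
{"fn": "drive_tool", "kwargs": {
  "plan": [
    {"linear": [0.004,0,0],"rot": [0,0,0],"grip": 10},
    {"linear": [0.008,0,0],"rot": [0,0,0],"grip": 10},
    {"linear": [0.012,0,0],"rot": [0,0,0],"grip": 10},
    {"linear": [0.016,0,0],"rot": [0,0,0],"grip": 10},
    {"linear": [0.016,0,0],"rot": [0,0,0],"grip": 10}
  ]
}}

```text
time: 9.18
ee_pos: [0.5641, -0.0918, 0.2082]
ee_rot: [1.0, -0.014, 0.0, -0.0]
wrist_force: [0.3, -0.4, -2.9]
width: 0.0234
gripper_force: 60.1
```

Emit:
{"fn": "drive_tool", "kwargs": {
  "plan": [
    {"linear": [0.004,0,0],"rot": [0,0,0],"grip": 10},
    {"linear": [0.008,0,0],"rot": [0,0,0],"grip": 10},
    {"linear": [0.012,0,0],"rot": [0,0,0],"grip": 10},
    {"linear": [0.012,0,0],"rot": [0,0,0],"grip": 10}
  ]
}}

```text
time: 9.68
ee_pos: [0.5671, -0.0921, 0.2082]
ee_rot: [1.0, -0.014, 0.0, -0.0]
wrist_force: [-0.1, -3.0, -3.5]
width: 0.0232
gripper_force: 60.2
```

Emit:
{"fn": "drive_tool", "kwargs": {
  "plan": [
    {"linear": [0.004,0,0],"rot": [0,0,0],"grip": 10},
    {"linear": [0.008,0,0],"rot": [0,0,0],"grip": 10},
    {"linear": [0.008,0,0],"rot": [0,0,0],"grip": 10}
  ]
}}

```text
time: 10.05
ee_pos: [0.5691, -0.0921, 0.2083]
ee_rot: [1.0, -0.014, 0.001, -0.0]
wrist_force: [-0.4, -4.1, -3.0]
width: 0.0236
gripper_force: 60.2
```

Emit:
{"fn": "drive_tool", "kwargs": {
  "plan": [
    {"linear": [0.004,0.002,0],"rot": [0,0,0],"grip": 10},
    {"linear": [0.008,0.002,0],"rot": [0,0,0],"grip": 10},
    {"linear": [0.012,0.002,0],"rot": [0,0,0],"grip": 10},
    {"linear": [0.012,0.002,0],"rot": [0,0,0],"grip": 10}
  ]
}}

```text
time: 10.55
ee_pos: [0.5721, -0.0925, 0.2083]
ee_rot: [1.0, -0.014, 0.001, -0.0]
wrist_force: [-0.4, -1.2, -2.0]
width: 0.0235
gripper_force: 60.2
```

Emit:
{"fn": "drive_tool", "kwargs": {
  "plan": [
    {"linear": [0.004,0,0],"rot": [0,0,0],"grip": 10},
    {"linear": [0.008,0,0],"rot": [0,0,0],"grip": 10},
    {"linear": [0.012,0,0],"rot": [0,0,0],"grip": 10},
    {"linear": [0.012,0,0],"rot": [0,0,0],"grip": 10}
  ]
}}

```text
time: 11.05
ee_pos: [0.5751, -0.0926, 0.2083]
ee_rot: [1.0, -0.014, 0.0, -0.0]
wrist_force: [0.4, -0.9, -1.9]
width: 0.0232
gripper_force: 60.2
```

Emit:
{"fn": "drive_tool", "kwargs": {
  "plan": [
    {"linear": [0.004,0,0],"rot": [0,0,0],"grip": 10},
    {"linear": [0.008,0,0],"rot": [0,0,0],"grip": 10},
    {"linear": [0.008,0,0],"rot": [0,0,0],"grip": 10}
  ]
}}

```text
time: 11.42
ee_pos: [0.5771, -0.0926, 0.2082]
ee_rot: [1.0, -0.014, 0.0, -0.0]
wrist_force: [0.1, -0.3, -2.1]
width: 0.0233
gripper_force: 60.1
```

Emit:
{"fn": "drive_tool", "kwargs": {
  "plan": [
    {"linear": [0.004,0,0],"rot": [0,0,0],"grip": 10},
    {"linear": [0.006,0,0],"rot": [0,0,0],"grip": 10},
    {"linear": [0.006,0,0],"rot": [0,0,0],"grip": 10}
  ]
}}

```text
time: 11.8
ee_pos: [0.5773, -0.0926, 0.2083]
ee_rot: [1.0, -0.014, -0.001, -0.0]
wrist_force: [-14.6, 0.3, 1.9]
width: 0.0231
gripper_force: 60.9
```

Emit:
{"fn": "drive_tool", "kwargs": {
  "plan": [
    {"linear": [-0.008,0,0],"rot": [0,0,0],"grip": 10},
    {"linear": [-0.008,0,0.004],"rot": [0,0,0],"grip": 10},
    {"linear": [-0.008,0,0.008],"rot": [0,0,0],"grip": 10},
    {"linear": [-0.008,0,0.012],"rot": [0,0,0],"grip": 10},
    {"linear": [-0.008,0,0.012],"rot": [0,0,0],"grip": 10}
  ]
}}

```text
time: 12.42
ee_pos: [0.5765, -0.0926, 0.2051]
ee_rot: [1.0, -0.014, 0.0, -0.0]
wrist_force: [-0.0, 0.4, -2.5]
width: 0.0233
gripper_force: 60.1
```

Emit:
{"fn": "drive_tool", "kwargs": {
  "plan": [
    {"linear": [0,0,0.004],"rot": [0,0,0],"grip": 10},
    {"linear": [0,0,0.006],"rot": [0,0,0],"grip": 10},
    {"linear": [0,0,0.006],"rot": [0,0,0],"grip": 10}
  ]
}}

```text
time: 12.8
ee_pos: [0.5765, -0.0927, 0.2038]
ee_rot: [1.0, -0.014, 0.0, -0.0]
wrist_force: [-0.3, -0.6, -2.2]
width: 0.0233
gripper_force: 60.1
```

Emit:
{"fn": "drive_tool", "kwargs": {
  "plan": [
    {"linear": [0,0,0.004],"rot": [0,0,0],"grip": 10},
    {"linear": [0,0,0.006],"rot": [0,0,0],"grip": 10},
    {"linear": [0,0,0.006],"rot": [0,0,0],"grip": 10}
  ]
}}

```text
time: 13.18
ee_pos: [0.5765, -0.0926, 0.2022]
ee_rot: [1.0, -0.014, 0.0, -0.0]
wrist_force: [0.3, 0.3, -3.0]
width: 0.0232
gripper_force: 60.1
```

Emit:
{"fn": "drive_tool", "kwargs": {
  "plan": [
    {"linear": [0,0,0.004],"rot": [0,0,0],"grip": 10},
    {"linear": [0,0,0.006],"rot": [0,0,0],"grip": 10},
    {"linear": [0,0,0.006],"rot": [0,0,0],"grip": 10}
  ]
}}

```text
time: 13.55
ee_pos: [0.5765, -0.0926, 0.2009]
ee_rot: [1.0, -0.014, 0.0, -0.0]
wrist_force: [-3.1, 0.4, -0.2]
width: 0.0235
gripper_force: 60.4
```

Emit:
{"fn": "drive_tool", "kwargs": {
  "plan": [
    {"linear": [0,0,0],"rot": [0,0,0],"grip": 30},
    {"linear": [0,0,0],"rot": [0,0,0],"grip": 50},
    {"linear": [0,0,0],"rot": [0,0,0],"grip": 50},
    {"linear": [0,0,-0.1],"rot": [0,0,0],"grip": 50},
    {"linear": [0,0,-0.22],"rot": [0,0,0],"grip": 50},
    {"linear": [0,0,-0.24],"rot": [0,0,0],"grip": 20},
    {"linear": [0,0,-0.24],"rot": [0,0,0],"grip": 0},
    {"linear": [0,0,-0.24],"rot": [0,0,0],"grip": 0}
  ]
}}

```text
time: 14.55
ee_pos: [0.5762, -0.0926, 0.2595]
ee_rot: [1.0, -0.014, -0.0, -0.0]
wrist_force: [-0.4, -0.2, -0.2]
width: 0.0001
gripper_force: 0.0
```

```bash
python3 - <<'E'
from h import *
tgt(.634,-.0942,.2609,-.027)
T=snap('top','top2');C=snap('scene','scene2')
a=T['pixels'][160:225,262:312]; b=C['pixels'][165:230,205:265]
w=np.hstack([cv2.resize(x,None,fx=7,fy=7,interpolation=cv2.INTER_CUBIC) for x in(a,b)]); cv2.imwrite('pics/w.png',w[:,:,::-1])
E
```

```text
lin [ 0.231  0.    -0.006] rot [-0.001  0.    -0.   ] pos [ 0.5762 -0.0926  0.2595] psi -0.0272 F [-0.4 -0.2 -0.2] T [-0.    0.02 -0.04] w 0.0001 t 14.55
```

View pics/w.png

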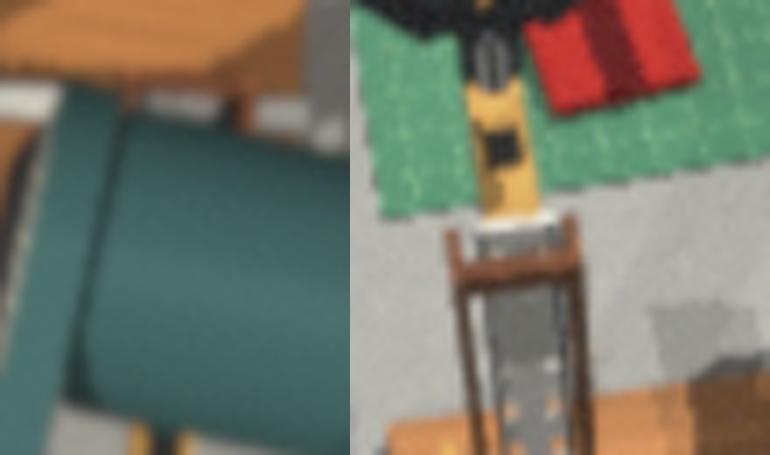

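The scene view shows the bracket hanging by itself with its back against the strip at crop (515,215), and the closed fingers are free. Next I'll move over the press point and press.

Emit:
{"fn": "drive_tool", "kwargs": {
  "plan": [
    {"linear": [0.12,0,0],"rot": [0,0,0],"grip": 0},
    {"linear": [0.231,0,0],"rot": [0,0,0],"grip": 0},
    {"linear": [0.231,0,0.03],"rot": [0,0,0],"grip": 0},
    {"linear": [0.231,0,0.06],"rot": [0,0,0],"grip": 0},
    {"linear": [0.231,0,0.068],"rot": [0,0,0],"grip": 0},
    {"linear": [0.231,0,0.068],"rot": [0,0,0],"grip": 0}
  ]
}}

```text
time: 15.4
ee_pos: [0.6338, -0.0942, 0.244]
ee_rot: [1.0, -0.014, 0.001, -0.0]
wrist_force: [0.0, 0.6, 0.5]
width: -0.0003
gripper_force: 0.0
```

Emit:
{"fn": "drive_tool", "kwargs": {
  "plan": [
    {"linear": [0,0,0.006],"rot": [0,0,0],"grip": 0},
    {"linear": [0,0,0.01],"rot": [0,0,0],"grip": 0},
    {"linear": [0,0,0.014],"rot": [0,0,0],"grip": 0},
    {"linear": [0,0,0.014],"rot": [0,0,0],"grip": 0}
  ]
}}

```text
time: 15.9
ee_pos: [0.6342, -0.0942, 0.2403]
ee_rot: [1.0, -0.014, 0.0, -0.0]
wrist_force: [0.3, 0.4, -0.4]
width: -0.0005
gripper_force: 0.0
```

Emit:
{"fn": "drive_tool", "kwargs": {
  "plan": [
    {"linear": [0,0,0.003],"rot": [0,0,0],"grip": 0},
    {"linear": [0,0,0.006],"rot": [0,0,0],"grip": 0},
    {"linear": [0,0,0.006],"rot": [0,0,0],"grip": 0}
  ]
}}

```text
time: 16.27
ee_pos: [0.6342, -0.0942, 0.2388]
ee_rot: [1.0, -0.014, 0.0, -0.0]
wrist_force: [0.1, 0.1, 0.1]
width: 0.0004
gripper_force: 0.0
```

Emit:
{"fn": "drive_tool", "kwargs": {
  "plan": [
    {"linear": [0,0,0.003],"rot": [0,0,0],"grip": 0},
    {"linear": [0,0,0.006],"rot": [0,0,0],"grip": 0},
    {"linear": [0,0,0.006],"rot": [0,0,0],"grip": 0}
  ]
}}

```text
time: 16.65
ee_pos: [0.6342, -0.0943, 0.2376]
ee_rot: [1.0, -0.014, 0.001, -0.0]
wrist_force: [-0.7, 0.3, 2.8]
width: -0.0001
gripper_force: 1.9
```

Emit:
{"fn": "drive_tool", "kwargs": {
  "plan": [
    {"linear": [0,0,0.003],"rot": [0,0,0],"grip": 0},
    {"linear": [0,0,0.005],"rot": [0,0,0],"grip": 0},
    {"linear": [0,0,0.005],"rot": [0,0,0],"grip": 0}
  ]
}}

```text
time: 17.02
ee_pos: [0.6343, -0.0943, 0.2368]
ee_rot: [1.0, -0.014, 0.001, -0.0]
wrist_force: [-1.9, 0.4, 7.1]
width: 0.0003
gripper_force: 3.6
```

Emit:
{"fn": "drive_tool", "kwargs": {
  "plan": [
    {"linear": [0,0,0.003],"rot": [0,0,0],"grip": 0},
    {"linear": [0,0,0.005],"rot": [0,0,0],"grip": 0},
    {"linear": [0,0,0.005],"rot": [0,0,0],"grip": 0}
  ]
}}

```text
time: 17.4
ee_pos: [0.6343, -0.0943, 0.2358]
ee_rot: [1.0, -0.014, 0.001, -0.0]
wrist_force: [0.7, -0.0, 0.3]
width: -0.0001
gripper_force: 0.0
```

Emit:
{"fn": "drive_tool", "kwargs": {
  "plan": [
    {"linear": [0,0,0.003],"rot": [0,0,0],"grip": 0},
    {"linear": [0,0,0.004],"rot": [0,0,0],"grip": 0},
    {"linear": [0,0,0.004],"rot": [0,0,0],"grip": 0}
  ]
}}

```text
time: 17.77
ee_pos: [0.6343, -0.0942, 0.2338]
ee_rot: [1.0, -0.014, 0.001, -0.0]
wrist_force: [1.3, -0.6, 4.6]
width: -0.0001
gripper_force: 1.9
```

Emit:
{"fn": "drive_tool", "kwargs": {
  "plan": [
    {"linear": [0,0,0.003],"rot": [0,0,0],"grip": 0},
    {"linear": [0,0,0.005],"rot": [0,0,0],"grip": 0},
    {"linear": [0,0,0.005],"rot": [0,0,0],"grip": 0}
  ]
}}

```text
time: 18.15
ee_pos: [0.6342, -0.0942, 0.2325]
ee_rot: [1.0, -0.014, 0.0, -0.0]
wrist_force: [1.2, 0.2, 1.9]
width: -0.0004
gripper_force: 1.7
```

Emit:
{"fn": "drive_tool", "kwargs": {
  "plan": [
    {"linear": [0,0,0.003],"rot": [0,0,0],"grip": 0},
    {"linear": [0,0,0.003],"rot": [0,0,0],"grip": 0}
  ]
}}

```text
time: 18.4
ee_pos: [0.6343, -0.0942, 0.2324]
ee_rot: [1.0, -0.014, 0.001, -0.0]
wrist_force: [0.2, 0.6, 8.2]
width: -0.0
gripper_force: 3.8
```

Emit:
{"fn": "drive_tool", "kwargs": {
  "plan": [
    {"linear": [0,0,0.003],"rot": [0,0,0],"grip": 0},
    {"linear": [0,0,0.003],"rot": [0,0,0],"grip": 0}
  ]
}}

```text
time: 18.65
ee_pos: [0.6343, -0.0942, 0.2323]
ee_rot: [1.0, -0.014, 0.001, -0.0]
wrist_force: [-1.6, 0.6, 11.4]
width: 0.0001
gripper_force: 6.0
```

Emit:
{"fn": "drive_tool", "kwargs": {
  "plan": [
    {"linear": [0,0,0.002],"rot": [0,0,0],"grip": 0},
    {"linear": [0,0,0.002],"rot": [0,0,0],"grip": 0}
  ]
}}

```text
time: 18.9
ee_pos: [0.6343, -0.0943, 0.2322]
ee_rot: [1.0, -0.014, 0.001, -0.0]
wrist_force: [-2.7, 1.7, 14.3]
width: -0.0002
gripper_force: 7.4
```

Emit:
{"fn": "drive_tool", "kwargs": {
  "plan": [
    {"linear": [0,0,0.003],"rot": [0,0,0],"grip": 0},
    {"linear": [0,0,0.006],"rot": [0,0,0],"grip": 0},
    {"linear": [0,0,0.006],"rot": [0,0,0],"grip": 0}
  ]
}}

```text
time: 19.27
ee_pos: [0.6344, -0.0943, 0.232]
ee_rot: [1.0, -0.014, 0.002, 0.0]
wrist_force: [-6.8, 0.2, 23.9]
width: 0.0
gripper_force: 11.9
```

Emit:
{"fn": "drive_tool", "kwargs": {
  "plan": [
    {"linear": [0,0,-0.02],"rot": [0,0,0],"grip": 0},
    {"linear": [0,0,-0.06],"rot": [0,0,0],"grip": 0},
    {"linear": [0,0,-0.06],"rot": [0,0,0],"grip": 0},
    {"linear": [0,0,-0.06],"rot": [0,0,0],"grip": 0}
  ]
}}

```text
time: 19.77
ee_pos: [0.6341, -0.0942, 0.2437]
ee_rot: [1.0, -0.014, 0.0, -0.0]
wrist_force: [-0.3, 0.1, -0.1]
width: 0.0
gripper_force: 0.0
```

Emit:
{"fn": "drive_tool", "kwargs": {
  "plan": [
    {"linear": [0,0,0.03],"rot": [0,0,0],"grip": 0},
    {"linear": [0,0,0.042],"rot": [0,0,0],"grip": 0},
    {"linear": [0,0,0.042],"rot": [0,0,0],"grip": 0}
  ]
}}

```text
time: 20.15
ee_pos: [0.6341, -0.0942, 0.2331]
ee_rot: [1.0, -0.014, 0.0, -0.0]
wrist_force: [0.9, 0.6, 0.1]
width: -0.0001
gripper_force: 0.0
```

Emit:
{"fn": "drive_tool", "kwargs": {
  "plan": [
    {"linear": [0,0,0.003],"rot": [0,0,0],"grip": 0},
    {"linear": [0,0,0.005],"rot": [0,0,0],"grip": 0},
    {"linear": [0,0,0.005],"rot": [0,0,0],"grip": 0}
  ]
}}

```text
time: 20.52
ee_pos: [0.6342, -0.0942, 0.2325]
ee_rot: [1.0, -0.014, 0.001, -0.0]
wrist_force: [-1.0, -0.9, 1.6]
width: 0.0
gripper_force: 0.6
```

It stays down at 0.2326 without a load on it. I'll retreat and check.

Emit:
{"fn": "drive_tool", "kwargs": {
  "plan": [
    {"linear": [0,0,-0.1],"rot": [0,0,0],"grip": 0},
    {"linear": [0,0,-0.3],"rot": [0,0,0],"grip": 0},
    {"linear": [-0.2,0,-0.5],"rot": [0,0,0],"grip": 0},
    {"linear": [-0.5,0,-0.5],"rot": [0,0,0],"grip": 0},
    {"linear": [-0.8,0,-0.5],"rot": [0,0,0],"grip": 0},
    {"linear": [-0.9,0,-0.5],"rot": [0,0,0],"grip": 0},
    {"linear": [-0.9,0,-0.5],"rot": [0,0,0],"grip": 0}
  ]
}}

```text
time: 21.4
ee_pos: [0.4067, -0.088, 0.3588]
ee_rot: [1.0, -0.014, 0.003, 0.0]
wrist_force: [0.8, -0.3, 0.6]
width: 0.0002
gripper_force: 0.0
```

```bash
python3 - <<'E'
from h import *
T=snap('top','top3');C=snap('scene','scene3')
a=T['pixels'][150:240,190:310]; b=C['pixels'][145:260,205:330]
A=cv2.resize(a,(400,300),interpolation=cv2.INTER_CUBIC);B=cv2.resize(b,(400,368),interpolation=cv2.INTER_CUBIC)
w=np.zeros((368,800,3),np.uint8);w[:300,:400]=A;w[:,400:]=B; cv2.imwrite('pics/x.png',w[:,:,::-1])
s=readout.sense();print(s['ee_pos'],s['time'])
E
```

```text
[ 0.40912651 -0.08820672  0.35757065] 21.5
```

View pics/x.png

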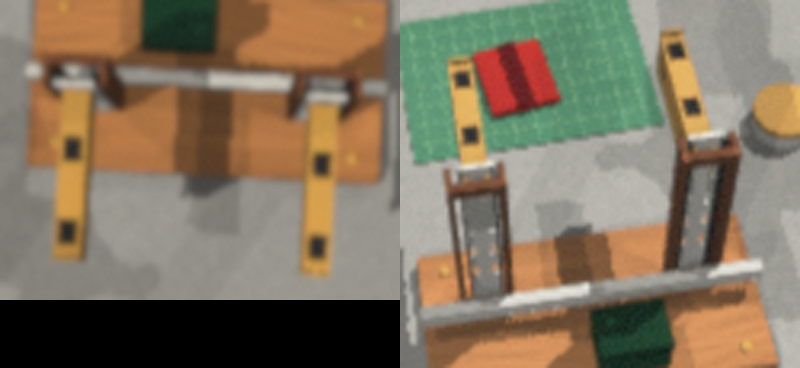

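Both brackets look alike in the two views, parallel and level. The fitted one is at top-crop (320,185), its back against the strip, and the other things are in place.

```bash
python3 -c "
from cell import job
print(job.hand_in())"
```

```text
the job is handed in; nothing more can be done
None
```

The loose bracket is hooked in the bare upright's top slots and pressed to a firm stop, where it stayed once unloaded; wrist readings peaked near 25 N, and I handed the job in at about 21.5 s (no verdict was returned).

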